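# Lock the quarter-turn cap on the glue unit's port

## Task

Fit the cap with the two lugs on the ring-shaped port of the gluing unit: set its lugs down through the two gaps in the ring, press it down gently against the spring and, keeping it down, turn it clockwise, somewhat less than a quarter turn, until you feel the stop, then let it spring up into its locked detent and let go. Feel your way and never force it, neither down onto the floor of the port nor against the stop, and leave everything else on the table where it is.

Things in the scene. Friction and masses are not known exactly. Their poses are not given: they have to be found in the camera images.
- cap: Loose quarter-turn cap, about 220 g. Aluminium disc 68 mm across, 14 mm thick; two lugs on opposite sides at the bottom (88 mm over both; each 14 mm wide, 6 mm high, undersides level with the disc's). Black grip bar on top, 60 mm long, 14 mm thick, 14 to 50 mm above the underside. Origin: centre of underside; z up; x along the bar and through both lugs. A half turn about z gives the same cap.
- cap_grip (a point): Point on the cap's axis 38 mm above its underside, 12 mm below the top of the grip bar: a good height to pinch the bar across its thickness.
- port: Fixed round port: grey foot flange 140 mm across, aluminium ring on top 108 mm across with a round mouth 73 mm wide. Its height varies by up to 15 mm. Origin: on its axis, 45 mm below the ring's flat top; z up. x marks the middle of the range in which the two detent pockets can stand (0.28 rad either way). Locked, the cap's underside is 10.5 mm below the ring's top, its lugs sprung up into the pockets.
- mouth (a point): Centre of the port's mouth, level with the flat top of the ring.
- gap (a point): In one of the two entry gaps, at the ring's top, 45 mm from the axis. The gaps, 20 mm wide, cut the ring on opposite sides along the line 69 degrees (1.204 rad) counter-clockwise, seen from above, from the port's x axis; the lugs go down through them. Clockwise from each runs a channel under an 8 mm thick lip: the cap can turn only while its underside is over 14 mm below the ring's top.
- detent_zone (a point): On the port's x axis, 40 mm out, 4.5 mm below the ring's top: roof of a detent pocket at its middle setting. The detents are adjustable and out of sight: both stand 53 to 85 degrees clockwise from the gaps, different each time, found only by feel. Each pocket is 17 mm wide and 3.5 mm higher than the channel's roof; right behind it is a stiff stop: a cap turned to it is under its pockets.
- seat_top (a point): Centre of the top of the sprung round seat in the mouth (56 mm across). Free, it is 6 mm below the ring's top; it pushes the cap up with 2 N at first and 1 N more per mm of travel: about 10 N where the cap begins to clear the lip (14 mm below the ring's top), about 12 N at 16 mm, where the cap meets the port's rigid floor and the force shoots up.
- blank: A bystander: plain blanking cover, same disc and grip bar as the cap but without lugs. Origin: centre of its underside. It may lie on either side of the port.
- roller: A bystander: upright aluminium roller, 52 mm across, 60 mm tall. Origin: centre of its underside.
- bearing: A bystander: steel bearing ring, 44 mm across, 12 mm high, lying flat. Origin: centre of its underside.
- starknob: A bystander: black star knob, about 48 mm across, 30 mm tall. Origin: centre of its underside.
- offcut: A bystander: wooden strip 200 x 30 x 12 mm lying along its y axis. Origin: centre of its underside.
- spanner: A bystander: steel spanner lying flat near the right edge. Origin: its underside, at the middle.
- oiler: A bystander: white plastic oil bottle, 48 mm across, 110 mm tall. Origin: centre of its underside.
Mind the look-alikes: they are no part of the job. Leave any turquoise look-alike of the cap alone.

How it is judged:
By the outcome, as a careful person would: the job done as asked, in the order asked, and still so for the second after the job is handed in, with the robot touching nothing.
It also fails if it takes over 72 s, if anything falls off the work surface, if the arm or the gripper's body presses on something with over 40 N, if the wrist force passes 120 N, or if a joint passes its speed limit or range.

## Robot

A 6-joint arm with a two-finger parallel gripper is mounted at the origin on the work surface. World frame = base frame: x ahead of the robot, y to its left, z up, the work surface at z = 0. Lengths are in m, angles in rad, forces in N, time in s.
With the tool pointing down it reaches from about 0.35 to 0.975 m from the base axis. Payload 4.9 kg.
Tool frame: the origin (TCP) lies at the very end of the fingers, on their centre line; the grasp point (between the pads) lies 19 mm behind it; z points along the fingers, y is the line along which they close (so a half turn about z gives the same grasp; the last joint's range is limited). The gripper opens to 85 mm and grips with 20 to 120 N. Pads are 22 mm wide; open, the fingers measure 114 mm over their backs; the gripper's body (76 mm by 85 mm) begins 54 mm behind the grasp point. The pads swing forward as they close: fully open they stand 13 mm farther back than shut.
Start: joints at [1.121, 0.053, 1.613, -0, 1.476, -0.119], TCP at [0.203, 0.591, 0.231] pointing down, gripper open.
Joint ranges: [-3.01, 3.01], [-1.01, 2.22], [0.06, 2.58], [-1.02, 4.17], [0.09, 2.62], [-3.14, 3.14]. Speed limits (rad/s): [2.57, 2.57, 3.14, 3.14, 3.14, 3.14].

## Interface

Orientations are given as a unit quaternion [x, y, z, w].
In Python, from bench import env gives the robot as it stands.
- The arm moves only by the shell command python3 -m pendant 'ROWS'. ROWS is JSON, a list of rows, each a list of 7 numbers: the finger opening in mm, from 0 to 85.4, then the shift along the tool's x, y, z in mm, then the turn, a rotation vector about the tool's x, y, z in rad. A call has 1 to 12 rows; each row is the pose to reach, as a shift and turn from the pose commanded when the call began, along the tool's axes at that moment; what a row does not reach only later rows make up. A row lasts 1/8 s, in which the tool goes at most 62.5 mm and 10.7 degrees, less where a joint would pass 70% of its speed; a pose out of reach is approached as far as the arm can. A call with a gripper value outside its range is refused whole. The fingers move at their own pace and stop on an object; the grip force is fixed at half the most. Time passes only in rows, so rows that repeat a pose let the fingers close. It gives the time, the measured TCP pose, the force, the opening and the grip force at its end, in the units of the state.
- env.read_state(): the state, without advancing time (a new reading comes with each control period).
- env.capture(name): name is "side" or "top" or "wrist"; returns a dict with "image" (420x560x3 uint8, red, green, blue), "z_map" (420x560 float32, m along the optical axis (not along the pixel's ray), 0 where there is no reading), "vfov" (degrees; the focal length in pixels is half the picture's height over the tangent of half this angle, whatever the lens; pixels are square), "cx", "cy" (the principal point, pixels), "view" (4x4, takes a point from world to camera coordinates). Camera axes: x right, y up, looking along -z (the intrinsics and any distortion apply to the point x, -y, -z); pixel columns grow to the right and rows downward; lengths in m; the calibration is good to about 2 mm. A picture is of the moment at which its call begins.
- env.job_done(): hands the job in; it is judged then, once.
Trained networks look in a picture, given as the dict that the camera call returned (one of the last four; its "shot" number tells which), for a name from the list of things; names that differ only in an ending like _2 or _b are one class to them, and where a whole thing is asked for, a point or a joint stands for the part that bears it (a point fixed in the world has none). Each returns a list of dicts, best first, with "score" (0 to 1); they miss things now and then, are a little off and sometimes report something else, mostly with a low value. They report only what shows in the picture. A call takes as long as a camera call. They do not tell look-alikes from the thing itself.
- env.search_frame(picture, target): "bbox" ([left, top, right, bottom] in pixels, round what is visible of it).
The state is a dict: "time_s": time; "joints": joint angles; "dq": joint speeds; "effort": joint torques, N m; "position": TCP position; "orientation": TCP orientation; "force": force on the tool from outside, world axes, zero at the start; "ft_torque": the same for the moment, N m; "width": finger opening in m; "finger_force": force on a finger pad.
Only numpy, scipy, OpenCV 4.12 (cv2) and the standard library are available. Lean on these libraries where they do the work, as an engineer would, in place of code of your own. Each camera call takes 0.05 s, during which the arm holds its last target. There are 200 camera calls.

## Working session

There is one attempt and no reset: what is moved stays moved. The work goes in short steps, Python scripts to look and compute and a shell command to move; the robot and the scene stay as the last step left them, time stands still between calls to the robot, and variables do not carry over. Pictures are saved under pics/ and viewed, at most 10 in all, crops included, and the job is handed in when it is done.

```bash
mkdir -p pics; ls
cat > h.py <<'E'
import numpy as np, cv2
from bench import env
from scipy.spatial.transform import Rotation as R
def cloud(c):
    h,w=c["z_map"].shape; f=h/2/np.tan(np.radians(c["vfov"])/2)
    u,v=np.meshgrid(np.arange(w),np.arange(h)); z=c["z_map"]
    p=np.stack([(u-c["cx"])/f*z,-(v-c["cy"])/f*z,-z,np.ones_like(z)],-1)
    P=p@np.linalg.inv(c["view"]).T
    P=P[...,:3]; P[z==0]=np.nan
    return P
def save(c,n): cv2.imwrite("pics/"+n+".png",c["image"][...,::-1])
E
python3 - <<'E'
from h import *
print(env.read_state())
for n in ("top","side"):
    c=env.capture(n); save(c,n+"1"); P=cloud(c)
    print({k:(v if k!="image" and k!="z_map" else 0) for k,v in c.items()})
    for t in ("cap","port","blank","mouth","gap","seat_top"):
        for d in env.search_frame(c,t)[:3]:
            b=d["bbox"]; u,v=int((b[0]+b[2])/2),int((b[1]+b[3])/2)
            print(n,t,round(d["score"],2),np.round(b),np.round(P[v,u],3))
E
```

```text
pics
{'time_s': 0.0, 'joints': array([ 1.12100569e+00,  5.33461411e-02,  1.61427339e+00, -5.74825776e-06,
        1.47597731e+00, -1.19005865e-01]), 'dq': array([ 0.00099241,  0.00215121, -0.00091791,  0.00013106, -0.0009877 ,
        0.00072344]), 'effort': array([ 2.21002258e-03, -3.93668354e+01, -3.70181465e+01, -3.21413415e-05,
        6.87009029e-03,  2.86960915e-05]), 'position': array([0.20272922, 0.59056435, 0.23008196]), 'orientation': array([ 1.64639020e-01,  9.86353379e-01, -9.62645990e-04, -2.78422229e-04]), 'force': array([-0.33595675,  0.47752832, -0.45686009]), 'ft_torque': array([-0.0384164 , -0.00149758,  0.00492203]), 'finger_force': 0.0, 'width': 0.08500517450652931}
{'image': 0, 'z_map': 0, 'vfov': 42.98451618804326, 'cx': 283.15119775880015, 'cy': 202.9256387505063, 'view': array([[-0.00256243, -0.99989091, -0.01454673,  0.0052223 ],
       [ 0.99645102, -0.00377698,  0.08408983, -0.55365292],
       [-0.0841356 , -0.01427963,  0.99635199, -1.34557149],
       [ 0.        ,  0.        ,  0.        ,  1.        ]]), 'shot': 1}
top cap 0.92 [374. 254. 404. 275.] [ 
[... 499 characters left out ...]
p': 0, 'vfov': 43.55567383335017, 'cx': 271.4764935831441, 'cy': 205.74332601249097, 'view': array([[ 0.97512535, -0.22070397,  0.02050144, -0.52795249],
       [ 0.15085398,  0.72857557,  0.66814722, -0.10367961],
       [-0.16239959, -0.64843457,  0.74374658, -1.41856572],
       [ 0.        ,  0.        ,  0.        ,  1.        ]]), 'shot': 2}
side cap 0.86 [223. 278. 249. 318.] [ 0.389 -0.284  0.046]
side cap 0.8 [272. 286. 305. 309.] [ 0.517 -0.292  0.02 ]
side cap 0.59 [298. 242. 324. 274.] [ 0.594 -0.21   0.051]
side mouth 0.73 [263. 176. 307. 217.] [0.582 0.021 0.043]
side gap 0.92 [265. 173. 310. 220.] [0.589 0.017 0.045]
side seat_top 0.73 [279. 180. 299. 200.] [0.598 0.04  0.045]
```

Run:
```python
import cv2
i=cv2.imread("pics/top1.png")[100:300,160:430]
cv2.imwrite("pics/top1c.png",cv2.resize(i,None,fx=2.9,fy=2.9,interpolation=cv2.INTER_CUBIC))
```

```text
(no output)
```

View pics/top1c.png

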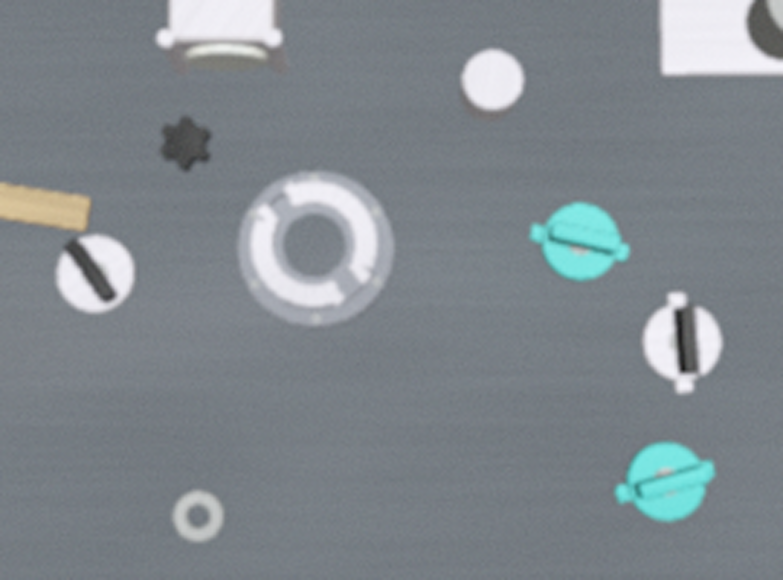

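Candidates for the cap: aluminium disc with two lugs and a black bar at (395,218); turquoise look-alikes at (360,183) and (390,265); the lugless blank at (193,194). The first fits: aluminium, lugs and a black bar, shown by the crop. The port is at (268,185), with its gaps at upper left and lower right.

```bash
cat >> h.py <<'E'
def rows_to(target_xyz,yaw,st=None):
    """shift (mm, tool axes) and turn about tool z to put TCP at xyz, tool y along world angle yaw (mod pi)"""
    st=st or env.read_state(); r=R.from_quat(st["orientation"])
    y=r.as_matrix()[:,1]; cur=np.arctan2(y[1],y[0])
    d=(yaw-cur+np.pi/2)%np.pi-np.pi/2
    T=[R.from_matrix(np.column_stack([np.cross([np.cos(a),np.sin(a),0],[0,0,-1]),[np.cos(a),np.sin(a),0],[0,0,-1]])) for a in (cur+d,)][0]
    return np.round(r.inv().apply(np.array(target_xyz)-st["position"])*1000,1), np.round((r.inv()*T).as_rotvec(),3), d, st["joints"].round(3)
def axis(p):
    m=p.mean(0); w,v=np.linalg.eigh(np.cov((p-m).T)); return m,np.arctan2(v[1,1],v[0,1])%np.pi
E
python3 - <<'E'
from h import *
c=env.capture("top"); P=cloud(c); I=c["image"].astype(int)
m=(np.hypot(P[...,0]-.522,P[...,1]+.28)<.05)&(I.max(-1)<110)&(P[...,2]>.03)
bar=P[m]; mm,a=axis(bar[:,:2]); print("bar",mm,np.degrees(a),np.nanmedian(bar[:,2]),m.sum())
d=np.hypot(P[...,0]-.598,P[...,1]-.039)
for lo,hi in ((.0,.025),(.04,.05),(.06,.068)):
    q=P[(d<hi)&(d>lo)]; print(lo,np.nanmean(q,0),np.nanpercentile(q[:,2],[10,50,90]))
ring=P[(d<.062)&(P[...,2]>np.nanpercentile(P[(d<.05)&(d>.04)][:,2],50)-.003)]
print("ring c",(ring.min(0)+ring.max(0))/2)
for a_ in (a+np.pi/2,): print(rows_to([mm[0],mm[1],.2],a_))
E
```

```text
bar [ 0.51573263 -0.28067353] 2.8727798382228413 0.049785610621722265 107
0.0 [0.59756035 0.03892418 0.04450547] [0.04077136 0.04466644 0.04846641]
0.04 [0.59842282 0.03919842 0.0487734 ] [0.03686146 0.0503967  0.05428816]
0.06 [0.58758954 0.03402616 0.01454614] [0.00259118 0.01582866 0.02024071]
ring c [0.6011047  0.04004063 0.05360917]
(array([-578.9, -722.9,   31.3]), array([-0.   , -0.   , -0.381]), np.float64(0.3809195537576888), array([ 1.121,  0.053,  1.613,  0.   ,  1.476, -0.119]))
```

```bash
python3 -m pendant '[[85,-440,-367,-10,0,0,-0.19],[85,-440,-367,-10,0,0,-0.19],[85,-440,-367,-10,0,0,-0.19],[85,-440,-367,-10,0,0,-0.19],[85,-440,-367,-10,0,0,-0.19],[85,-440,-367,-10,0,0,-0.19],[85,-440,-367,-10,0,0,-0.19],[85,-440,-367,-10,0,0,-0.19],[85,-440,-367,-10,0,0,-0.19],[85,-440,-367,-10,0,0,-0.19],[85,-440,-367,-10,0,0,-0.19],[85,-440,-367,-10,0,0,-0.19]]'
python3 - <<'E'
from h import *
print(rows_to([.51,-.281,.21],np.radians(92.9)))
E
```

```text
time_s: 2.25
position: [0.4993, 0.1023, 0.2412]
orientation: [0.069, 0.998, 0.0, -0.0]
force: [0.3, -0.5, -0.4]
width: 0.0851
finger_force: 0.0
(array([ -63.7, -378.2,   31. ]), array([ 0.  , -0.  , -0.19]), np.float64(0.1897092423705764), array([ 5.600e-02, -2.340e-01,  1.864e+00,  1.000e-03,  1.511e+00,
       -1.376e+00]))
```

```bash
python3 -m pendant '[[85,-64,-378,31,0,0,-0.19],[85,-64,-378,31,0,0,-0.19],[85,-64,-378,31,0,0,-0.19],[85,-64,-378,31,0,0,-0.19],[85,-64,-378,31,0,0,-0.19],[85,-64,-378,31,0,0,-0.19],[85,-64,-378,31,0,0,-0.19],[85,-64,-378,31,0,0,-0.19],[85,-64,-378,31,0,0,-0.19],[85,-64,-378,31,0,0,-0.19]]'
python3 - <<'E'
from h import *
c=env.capture("wrist"); save(c,"w1"); P=cloud(c); I=c["image"].astype(int)
print(P[210,280],c["view"].round(3).tolist())
d=np.hypot(P[...,0]-.517,P[...,1]+.28)
m=(d<.06)&(I.max(-1)<110)&(P[...,2]>.044)&(P[...,2]<.056)
mm,a=axis(P[m][:,:2]); q=P[m][:,:2]; e=np.array([np.cos(a),np.sin(a)]); s=q@e; t=q@[-e[1],e[0]]
ctr=e*(np.percentile(s,1)+np.percentile(s,99))/2+np.array([-e[1],e[0]])*(np.percentile(t,1)+np.percentile(t,99))/2
print(mm,ctr,np.ptp(s),np.ptp(t),np.degrees(a),np.median(P[m][:,2]))
m2=(d<.06)&(P[...,2]>.008)&(P[...,2]<.02); print("disc",(np.min(P[m2],0)+np.max(P[m2],0))/2,np.median(P[m2][:,2]))
print(rows_to([*ctr,.2],a+np.pi/2))
E
```

```text
time_s: 3.5
position: [0.5107, -0.2804, 0.2107]
orientation: [-0.026, 1.0, -0.0, 0.0]
force: [-0.9, 0.5, 0.2]
width: 0.0851
finger_force: 0.0
[ 0.54105873 -0.2739669   0.01355498] [[-0.051, 0.999, -0.001, 0.307], [-0.954, -0.049, -0.295, 0.505], [-0.295, -0.014, 0.955, -0.212], [0.0, 0.0, 0.0, 1.0]]
[ 0.51108897 -0.28349817] [ 0.51207982 -0.28360039] 0.05982244782690921 0.013343499003549752 3.1939277088277147 0.0488992028984071
disc [ 0.51171958 -0.28318729  0.01354934] 0.013073417962047945
(array([-1.3, -3. , 10.6]), array([-0.   ,  0.   , -0.004]), np.float64(0.004436385676019894), array([-0.63 , -0.034,  1.735,  0.   ,  1.44 , -2.252]))
```

View pics/w1.png

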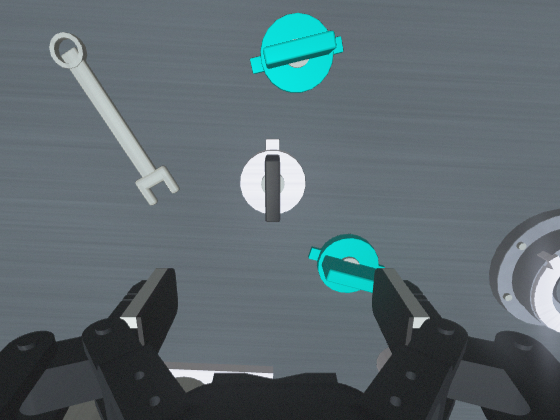

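The picture shows the aluminium cap with its black bar centred at (272,183), and the turquoise ones clear of it at (298,50) and (348,268).

```bash
python3 -m pendant '[[85,-1.3,-3,60,0,0,-0.004],[85,-1.3,-3,110,0,0,-0.004],[85,-1.3,-3,150,0,0,-0.004],[85,-1.3,-3,175,0,0,-0.004],[85,-1.3,-3,190,0,0,-0.004],[85,-1.3,-3,190.5,0,0,-0.004],[85,-1.3,-3,190.5,0,0,-0.004]]' && python3 -m pendant '[[40,0,0,0,0,0,0],[20,0,0,0,0,0,0],[5,0,0,0,0,0,0],[5,0,0,0,0,0,0],[5,0,0,0,0,0,0],[5,0,0,0,0,0,0],[5,0,0,0,0,0,0],[5,0,0,0,0,0,0]]'
```

```text
time_s: 4.42
position: [0.5127, -0.2856, 0.0213]
orientation: [-0.027, 1.0, -0.001, 0.001]
force: [-0.1, -0.9, 0.4]
width: 0.0849
finger_force: 0.0
time_s: 5.42
position: [0.5119, -0.2853, 0.0201]
orientation: [-0.027, 1.0, -0.0, 0.0]
force: [0.0, -0.5, 2.9]
width: 0.0132
finger_force: 60.0
```

```bash
python3 -m pendant '[[5,0,0,-40,0,0,0],[5,0,0,-90,0,0,0],[5,0,0,-150,0,0,0],[5,0,0,-150,0,0,0],[5,0,0,-150,0,0,0]]'
python3 - <<'E'
from h import *
print(env.read_state()["force"],rows_to([.675,.1,.17],np.radians(129.4)))
E
```

```text
time_s: 6.05
position: [0.5109, -0.2845, 0.1683]
orientation: [-0.027, 1.0, 0.001, -0.001]
force: [-0.0, 0.8, -3.0]
width: 0.0132
finger_force: 59.5
[-0.01278694  0.80672986 -3.01595021] (array([-184.3,  375.2,   -1.5]), array([ 0.002, -0.001, -0.634]), np.float64(0.6344276864957994), array([-0.635,  0.006,  1.768, -0.   ,  1.37 , -2.259]))
```

```bash
python3 -m pendant '[[5,-184,375,-1,0,0,-0.634],[5,-184,375,-1,0,0,-0.634],[5,-184,375,-1,0,0,-0.634],[5,-184,375,-1,0,0,-0.634],[5,-184,375,-1,0,0,-0.634],[5,-184,375,-1,0,0,-0.634],[5,-184,375,-1,0,0,-0.634],[5,-184,375,-1,0,0,-0.634],[5,-184,375,-1,0,0,-0.634],[5,-184,375,-1,0,0,-0.634]]'
python3 - <<'E'
from h import *
c=env.capture("wrist"); save(c,"w2"); np.savez("w2.npz",**{k:c[k] for k in c}); P=cloud(c)
for t in ("port","mouth","gap","seat_top","cap"):
  for d in env.search_frame(c,t)[:2]: print(t,d["score"],np.round(d["bbox"]))
print(env.read_state()["position"])
d=np.hypot(P[...,0]-.598,P[...,1]-.039)
h=np.nanmedian(P[(d>.04)&(d<.05)][:,2]); print("ring z",h, "seat z",np.nanmedian(P[d<.02][:,2]))
E
```

```text
time_s: 7.3
position: [0.6746, 0.0979, 0.1694]
orientation: [-0.336, 0.942, 0.0, -0.001]
force: [0.1, -0.2, -1.1]
width: 0.0131
finger_force: 59.6
port 0.61 [198.   0. 367. 165.]
mouth 0.77 [199.   0. 368. 164.]
gap 0.79 [197.   4. 365. 168.]
seat_top 0.62 [247.  34. 322. 116.]
cap 0.7 [206. 174. 345. 375.]
[0.67549831 0.09857021 0.17104096]
ring z 0.04971369737199863 seat z 0.04386388751164874
```

View pics/w2.png

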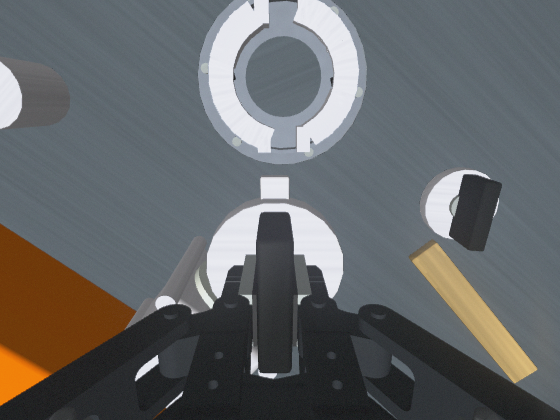

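The picture shows the port at (283,80) with its gaps at (282,12) and (284,145). The held cap's disc is around (275,265), and its lug at (275,187).

```bash
cat >> h.py <<'E'
from scipy.optimize import least_squares
def circ(p,c0,r): return least_squares(lambda c:np.hypot(*(p-c).T)-r,c0,loss="soft_l1",f_scale=.0007).x
def edge(mask): return mask&~cv2.erode(mask.astype(np.uint8),np.ones((3,3))).astype(bool)
def port(c):
    P=cloud(c); g=np.array([.599,.04]); 
    d=np.hypot(P[...,0]-g[0],P[...,1]-g[1]); h=np.nanmedian(P[(d>.04)&(d<.05)][:,2])
    for it in range(2):
        m=(d<.058)&(abs(P[...,2]-h)<.0035); h=np.median(P[m][:,2])
    e=edge(m); ci=co=g
    for it in range(4):
        q=P[e][:,:2]; r=np.hypot(*(q-ci).T); ci=circ(q[abs(r-.0365)<.004],ci,.0365)
        r=np.hypot(*(q-co).T); co=circ(q[abs(r-.054)<.004],co,.054)
    q=P[m][:,:2]-ci; rr=np.hypot(*q.T); t=np.degrees(np.arctan2(q[:,1],q[:,0]))[(rr>.042)&(rr<.050)]
    s=np.sort(t); s=np.r_[s,s[0]+360]; k=np.argsort(np.diff(s))[-2:]
    print("ring z",h,"inner",ci,"outer",co,"gaps",[((s[i]+s[i+1])/2,s[i+1]-s[i]) for i in k])
    return ci,co,h
E
python3 - <<'E'
from h import *
c=dict(np.load("w2.npz")); ci,co,h=port(c); P=cloud(c)
tcp=np.array([.6750,.0982,.1700])  # mean of readings
d=np.hypot(P[...,0]-tcp[0],P[...,1]-tcp[1]); I=c["image"]
m=(d<.055)&(abs(P[...,2]-.165)<.02)&(I.min(-1)>190); v,u=np.nonzero(m)
print("disc z",np.percentile(P[m][:,2],[5,25,50,75,95]))
ax=np.radians(219.4); t=np.array([np.cos(ax),np.sin(ax)]); n=np.array([-t[1],t[0]])
q=P[m][:,:2]-tcp[:2]; s=q@t; w=q@n
print("along max",np.percentile(s,[99.5,100]),"w",w.min(),w.max())
L=(s>.0365)&(s<.043); print("lug w",w[L].min(),w[L].max(),np.median(P[m][L][:,2]))
zt=np.median(P[m][~L][:,2]); D=m&(abs(P[...,2]-zt)<.003); e=edge(D); q=P[e][:,:2]
cc=tcp[:2]
for i in range(5):
    r=np.hypot(*(q-cc).T); cc=circ(q[abs(r-.034)<.004],cc,.034)
print("disc centre",cc,cc-tcp[:2],"along",(cc-tcp[:2])@t,"across",(cc-tcp[:2])@n,zt)
E
```

```text
ring z 0.049838874901903696 inner [0.59714784 0.04205544] outer [0.59715404 0.04205247] gaps [(np.float64(-140.28665441170426), np.float64(23.80286164310209)), (np.float64(40.1120660171169), np.float64(24.123155975479698))]
disc z [0.15447105 0.16176549 0.16224806 0.16268132 0.16324766]
along max [0.0433624  0.04392395] w -0.03282159862149146 0.03379701128697457
lug w -0.006050002429587294 0.006917218678195329 0.15454212893692829
disc centre [0.6766483  0.09880092] [0.0016483  0.00060092] along -0.0016551154382446515 across 0.0005818717488510824 0.1622990027066549
```

Run:
```python
from h import *
print(rows_to([.596,.0419,.088],np.radians(129.9)),env.read_state()["position"])
```

```text
(array([97.4,  6.6, 83. ]), array([-0.  ,  0.  , -0.01]), np.float64(0.01004570970845542), array([ 0.036,  0.226,  1.524, -0.   ,  1.391, -2.221])) [0.67549831 0.09857021 0.17104096]
```

```bash
python3 -m pendant '[[5,50,3,10,0,0,-0.01],[5,97.4,6.6,30,0,0,-0.01],[5,97.4,6.6,60,0,0,-0.01],[5,97.4,6.6,82,0,0,-0.01],[5,97.4,6.6,82,0,0,-0.01],[5,97.4,6.6,82,0,0,-0.01],[5,97.4,6.6,82,0,0,-0.01]]'
python3 - <<'E'
from h import *
c=env.capture("wrist"); save(c,"w3"); np.savez("w3.npz",**{k:c[k] for k in c})
I=c["image"][100:400,130:430][...,::-1]; cv2.imwrite("pics/w3c.png",cv2.resize(I,(600,600),interpolation=2))
print(env.read_state()["position"],env.read_state()["force"])
E
```

```text
time_s: 8.48
position: [0.5973, 0.0425, 0.0906]
orientation: [-0.342, 0.94, -0.001, 0.001]
force: [-0.4, 0.7, -2.0]
width: 0.0128
finger_force: 59.5
[0.5971129  0.04248137 0.09039216] [ 0.07027902 -0.64051746 -2.25266592]
```

View pics/w3c.png

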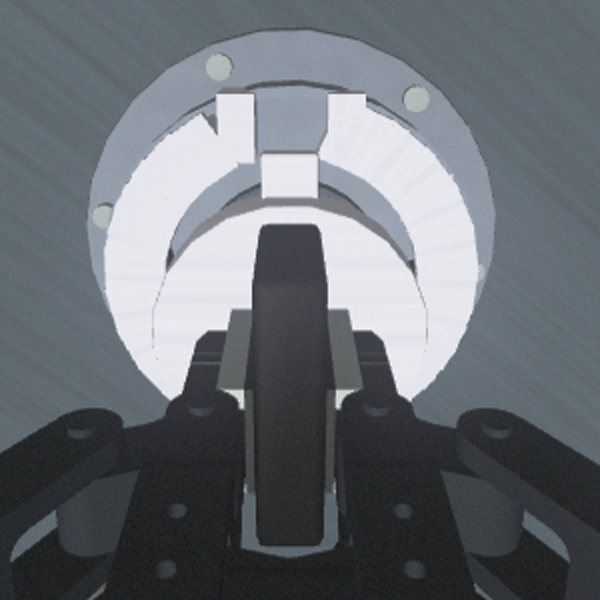

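The lug at crop (290,175) lines up with the gap at (290,120). I'll measure both from the same picture.

Run:
```python
from h import *
c=dict(np.load("w3.npz")); P=cloud(c); I=c["image"]
tcp=np.array([.5972,.0425,.0905]); ax=np.radians(219.9); t=np.array([np.cos(ax),np.sin(ax)]); n=np.array([-t[1],t[0]])
g=np.array([.597,.042]); X=(P[...,:2]-tcp[:2]); S=X@t; W=X@n; Z=P[...,2]; r=np.hypot(S,W)
br=I.min(-1)>190
m=br&(abs(Z-.05)<.004)&(r<.06); print("ring z",np.median(Z[m])); e=edge((abs(Z-.05)<.004)&(r<.062))
q=np.c_[S[e],W[e]]; co=np.zeros(2)
for i in range(5):
    rr=np.hypot(*(q-co).T); k=abs(rr-.054)<.003; co=circ(q[k],co,.054)
print("ring centre S,W",co,k.sum())
G=m&(S>.042)&(S<.051)&(abs(W)<.025); w=np.sort(W[G]); i=np.argmax(np.diff(w)); print("gap W",w[i],w[i+1],(w[i]+w[i+1])/2)
h=(Z>.06)&(Z<.1)&(r<.05)&br; z=Z[h]; print("cap z",np.percentile(z,[5,50,95]))
zl=np.median(Z[h&(S>.037)&(S<.043)]); L=h&(S>.036)&(abs(Z-zl)<.003); print("lug W",W[L].min(),W[L].max(),(W[L].min()+W[L].max())/2,"tip",np.percentile(S[L],99),zl)
zd=np.median(Z[h&(S<.03)]); e=edge(h&(abs(Z-zd)<.003)); q=np.c_[S[e],W[e]]; cc=np.zeros(2)
for i in range(5):
    rr=np.hypot(*(q-cc).T); k=abs(rr-.034)<.003; cc=circ(q[k],cc,.034)
print("disc centre",cc,zd,k.sum())
```

```text
ring z 0.04982008451977622
ring centre S,W [0.00090884 0.00023775] 686
gap W -0.008908459129850001 0.01059310501435735 0.0008423229422536748
cap z [0.07548392 0.08340638 0.08442769]
lug W -0.005910459135422521 0.007520041769966948 0.0008047913172722133 tip 0.043137973541115246 0.07546004771460517
disc centre [-0.00183481  0.00066499] 0.08349746170134939 384
```

```bash
python3 -m pendant '[[5,2,0,5,0,0,0],[5,2,0,12,0,0,0],[5,2,0,17,0,0,0],[5,2,0,19,0,0,0],[5,2,0,21,0,0,0],[5,2,0,21,0,0,0],[5,2,0,21,0,0,0]]' && python3 -m pendant '[[5,0,0,1,0,0,0],[5,0,0,2,0,0,0],[5,0,0,3,0,0,0],[5,0,0,3,0,0,0],[5,0,0,3,0,0,0]]'; python3 -c "
from h import *
s=env.read_state();print(s['force'],s['ft_torque'],s['position'])"
```

```text
time_s: 9.4
position: [0.5946, 0.0411, 0.0678]
orientation: [-0.342, 0.94, -0.0, 0.0]
force: [0.8, -1.6, -2.5]
width: 0.0127
finger_force: 59.4
time_s: 10.02
position: [0.5947, 0.0411, 0.0649]
orientation: [-0.342, 0.94, -0.0, 0.0]
force: [1.2, -1.8, -0.5]
width: 0.0133
finger_force: 59.6
[ 1.15612092 -1.75671701 -0.53268828] [-0.24926653 -0.27016607  0.03203486] [0.59468586 0.04111287 0.06493653]
```

```bash
python3 -m pendant '[[5,0,-0.5,1,0,0,0],[5,0,-0.5,2,0,0,0],[5,0,-0.5,3,0,0,0],[5,0,-0.5,3,0,0,0],[5,0,-0.5,3,0,0,0]]'; python3 -c "
from h import *
s=env.read_state();print(s['force'],s['ft_torque'],s['position'])"; python3 -m pendant '[[5,0,0,1,0,0,0],[5,0,0,2,0,0,0],[5,0,0,3,0,0,0],[5,0,0,3,0,0,0],[5,0,0,3,0,0,0]]'; python3 -c "
from h import *
s=env.read_state();print(s['force'],s['ft_torque'],s['position'])"
```

```text
time_s: 10.65
position: [0.5948, 0.041, 0.062]
orientation: [-0.342, 0.94, 0.0, 0.0]
force: [-0.9, 1.1, 2.7]
width: 0.0129
finger_force: 60.3
[-0.92889314  1.12586257  2.74905397] [0.17116051 0.19439452 0.03007042] [0.59483195 0.04098795 0.06198751]
time_s: 11.28
position: [0.5949, 0.041, 0.0591]
orientation: [-0.342, 0.94, 0.0, 0.0]
force: [-3.7, 1.5, 5.2]
width: 0.013
finger_force: 60.7
[-3.73664022  1.50234976  5.22487644] [ 0.31907538  0.43183681 -0.00104266] [0.59485732 0.04097112 0.0590973 ]
```

```bash
python3 -m pendant '[[5,0,0,1,0,0,0],[5,0,0,2,0,0,0],[5,0,0,2.5,0,0,0],[5,0,0,3,0,0,0],[5,0,0,3,0,0,0]]'; python3 -c "
from h import *
s=env.read_state();print(s['force'],s['ft_torque'],s['position'])"
```

```text
time_s: 11.9
position: [0.5949, 0.041, 0.0566]
orientation: [-0.342, 0.94, 0.0, -0.0]
force: [-4.1, 1.3, 8.7]
width: 0.0134
finger_force: 61.0
[-4.10462531  1.32575846  8.70768412] [ 0.24177563  0.68443123 -0.00338184] [0.59488645 0.04098359 0.05658968]
```

```bash
python3 -m pendant '[[5,0.3,0.5,0,0,0,0],[5,0.3,0.5,0,0,0,0.04],[5,0.3,0.5,0,0,0,0.08],[5,0.3,0.5,0,0,0,0.12],[5,0.3,0.5,0,0,0,0.16],[5,0.3,0.5,0,0,0,0.16],[5,0.3,0.5,0,0,0,0.16]]'; python3 -c "
from h import *
s=env.read_state();print(s['force'],s['ft_torque'],s['position'],s['joints'])"
```

```text
time_s: 12.78
position: [0.5953, 0.0409, 0.0568]
orientation: [-0.265, 0.964, -0.0, 0.001]
force: [-1.3, 0.6, 5.0]
width: 0.0132
finger_force: 60.8
[-1.33196606  0.64907576  5.01353939] [ 0.13419968  0.28484452 -0.09838017] [0.59528539 0.04094672 0.05683218] [-5.60232465e-02  1.53785180e-01  1.81203213e+00  5.76247554e-05
  1.17348496e+00 -2.16389311e+00]
```

```bash
python3 -m pendant '[[5,0,0,0.4,0,0,0],[5,0,0,0.8,0,0,0],[5,0,0,0.8,0,0,0],[5,0,0,0.8,0,0,0]]'; python3 -c "
from h import *
s=env.read_state();print(s['force'],s['ft_torque'],s['position'],s['joints'])"
```

```text
time_s: 13.28
position: [0.5953, 0.0409, 0.0564]
orientation: [-0.265, 0.964, -0.0, 0.001]
force: [-1.1, 0.1, 8.4]
width: 0.0128
finger_force: 60.9
[-1.12471856  0.06693864  8.37984801] [0.20005922 0.46411711 0.06954941] [0.59529481 0.04093299 0.05641395] [-5.60272053e-02  1.54459748e-01  1.81206856e+00  1.56001129e-05
  1.17293329e+00 -2.16395533e+00]
```

```bash
python3 -m pendant '[[5,0,0,0.2,0,0,0.05],[5,0,0,0.2,0,0,0.1],[5,0,0,0.2,0,0,0.15],[5,0,0,0.2,0,0,0.2],[5,0,0,0.2,0,0,0.25],[5,0,0,0.2,0,0,0.25]]'; python3 -c "
from h import *
s=env.read_state();print(s['force'],s['ft_torque'],s['position'])"
```

```text
time_s: 14.02
position: [0.5959, 0.0407, 0.0566]
orientation: [-0.143, 0.99, -0.001, 0.002]
force: [-1.6, 0.9, 8.7]
width: 0.0132
finger_force: 61.1
[-1.59106127  0.88646105  8.70608235] [ 0.10650242  0.1250766  -0.01605397] [0.59593395 0.04070385 0.0565698 ]
```

```bash
python3 -m pendant '[[5,0,0,0,0,0,0.06],[5,0,0,0,0,0,0.12],[5,0,0,0,0,0,0.18],[5,0,0,0,0,0,0.24],[5,0,0,0,0,0,0.3],[5,0,0,0,0,0,0.35],[5,0,0,0,0,0,0.4],[5,0,0,0,0,0,0.4]]'; python3 -c "
from h import *
s=env.read_state();print(s['force'],s['ft_torque'],s['position'])"
```

```text
time_s: 15.02
position: [0.596, 0.0406, 0.0566]
orientation: [0.057, 0.998, -0.0, 0.002]
force: [-0.1, 0.5, 7.2]
width: 0.013
finger_force: 61.1
[-0.08917974  0.47729231  7.22517504] [-0.02404144  0.17852969 -0.02522153] [0.59602395 0.04064768 0.05662302]
```

Total turn is 0.81 rad and still free. Small steps from here.

```bash
python3 -m pendant '[[5,0,0,0.2,0,0,0.02],[5,0,0,0.2,0,0,0.04],[5,0,0,0.2,0,0,0.06],[5,0,0,0.2,0,0,0.08],[5,0,0,0.2,0,0,0.08]]'; python3 -c "
from h import *
s=env.read_state();print(s['force'],s['ft_torque'],s['position'],2*np.arctan2(*s['orientation'][:2]))"; python3 -m pendant '[[5,0,0,0,0,0,0.02],[5,0,0,0,0,0,0.04],[5,0,0,0,0,0,0.06],[5,0,0,0,0,0,0.06]]'; python3 -c "
from h import *
s=env.read_state();print(s['force'],s['ft_torque'],s['position'],2*np.arctan2(*s['orientation'][:2]))"
```

```text
time_s: 15.65
position: [0.596, 0.0406, 0.0564]
orientation: [0.096, 0.995, -0.0, 0.002]
force: [-0.5, -0.2, 8.0]
width: 0.0137
finger_force: 61.1
[-0.472416   -0.18955669  8.00105418] [0.05179446 0.17942084 0.02649933] [0.59602664 0.040641   0.05643753] 0.19290059188485797
time_s: 16.15
position: [0.5961, 0.0407, 0.0565]
orientation: [0.126, 0.992, -0.0, 0.002]
force: [-0.8, -0.3, 8.3]
width: 0.0132
finger_force: 61.1
[-0.79446318 -0.32444672  8.31407541] [0.06312707 0.18834078 0.02660498] [0.59606979 0.04067805 0.05646331] 0.25292435571528105
```

```bash
cat > chk.py <<'E'
from h import *
import sys
s=env.read_state(); print(s['force'].round(1),s['ft_torque'].round(3),s['position'].round(4),round(2*np.arctan2(*s['orientation'][:2]),3))
sys.exit(int(abs(s['ft_torque'][2])>.2))
E
python3 -m pendant '[[5,0,0,0,0,0,0.02],[5,0,0,0,0,0,0.04],[5,0,0,0,0,0,0.04]]' >/dev/null && python3 chk.py && python3 -m pendant '[[5,0,0,0,0,0,0.02],[5,0,0,0,0,0,0.04],[5,0,0,0,0,0,0.04]]' >/dev/null && python3 chk.py && python3 -m pendant '[[5,0,0,0,0,0,0.02],[5,0,0,0,0,0,0.04],[5,0,0,0,0,0,0.04]]' >/dev/null && python3 chk.py && python3 -m pendant '[[5,0,0,0,0,0,0.02],[5,0,0,0,0,0,0.04],[5,0,0,0,0,0,0.04]]' >/dev/null && python3 chk.py
```

```text
[-0.7  1.   7.8] [0.052 0.183 0.056] [0.5961 0.0407 0.0565] 0.293
[-1.5  0.5  8.6] [0.16  0.104 0.03 ] [0.5961 0.0408 0.0565] 0.333
[-0.3  0.5  8.9] [0.112 0.135 0.011] [0.5962 0.0408 0.0565] 0.373
[0.3 1.8 7.5] [ 0.139  0.137 -0.011] [0.5963 0.0408 0.0566] 0.413
```

```bash
python3 -m pendant '[[5,0,0,0.1,0,0,0.02],[5,0,0,0.1,0,0,0.04],[5,0,0,0.1,0,0,0.04]]' >/dev/null && python3 chk.py && python3 -m pendant '[[5,0,0,0,0,0,0.02],[5,0,0,0,0,0,0.04],[5,0,0,0,0,0,0.04]]' >/dev/null && python3 chk.py && python3 -m pendant '[[5,0,0,0,0,0,0.02],[5,0,0,0,0,0,0.04],[5,0,0,0,0,0,0.04]]' >/dev/null && python3 chk.py && python3 -m pendant '[[5,0,0,0,0,0,0.02],[5,0,0,0,0,0,0.04],[5,0,0,0,0,0,0.04]]' >/dev/null && python3 chk.py
```

```text
[0.7 0.7 8.1] [0.196 0.105 0.022] [0.5962 0.0409 0.0565] 0.453
[-0.6  0.7  7.8] [0.207 0.152 0.019] [0.5963 0.041  0.0565] 0.493
[-0.3  1.   8.4] [0.253 0.115 0.063] [0.5963 0.041  0.0565] 0.533
[0.1 1.3 7.7] [0.294 0.082 0.018] [0.5964 0.041  0.0566] 0.573
```

```bash
python3 -m pendant '[[5,0,0,0.1,0,0,0.02],[5,0,0,0.1,0,0,0.04],[5,0,0,0.1,0,0,0.04]]' >/dev/null && python3 chk.py && python3 -m pendant '[[5,0,0,0,0,0,0.02],[5,0,0,0,0,0,0.04],[5,0,0,0,0,0,0.04]]' >/dev/null && python3 chk.py && python3 -m pendant '[[5,0,0,0,0,0,0.02],[5,0,0,0,0,0,0.04],[5,0,0,0,0,0,0.04]]' >/dev/null && python3 chk.py && python3 -m pendant '[[5,0,0,0,0,0,0.02],[5,0,0,0,0,0,0.04],[5,0,0,0,0,0,0.04]]' >/dev/null && python3 chk.py
```

```text
[0.2 2.  9.6] [ 0.287  0.082 -0.031] [0.5964 0.0411 0.0565] 0.613
[1.5 3.4 6.7] [ 0.488 -0.217  0.384] [0.5968 0.0414 0.0565] 0.652
```

```bash
python3 -m pendant '[[5,0,0,0,0,0,-0.01],[5,0,0,-1,0,0,-0.01],[5,0,0,-1.8,0,0,-0.01],[5,0,0,-1.8,0,0,-0.01]]' >/dev/null;  python3 chk.py; python3 -m pendant '[[5,0,0,-0.6,0,0,0],[5,0,0,-1.2,0,0,0],[5,0,0,-1.2,0,0,0]]' >/dev/null;  python3 chk.py
```

```text
[2.7 2.8 6.6] [ 0.558 -0.346  0.05 ] [0.5968 0.0415 0.0581] 0.643
[4.8 3.4 5.6] [ 0.589 -0.708  0.113] [0.5968 0.0415 0.059 ] 0.643
```

```bash
python3 -m pendant '[[5,0,0,-0.5,0,0,0],[5,0,0,-1,0,0,0],[5,0,0,-1,0,0,0]]' >/dev/null;  python3 chk.py; python3 -m pendant '[[5,0,0,-0.4,0,0,0],[5,0,0,-0.8,0,0,0],[5,0,0,-0.8,0,0,0]]' >/dev/null;  python3 chk.py
```

```text
[6.1 2.7 3. ] [ 0.672 -0.764  0.13 ] [0.5967 0.0415 0.0598] 0.643
[6.3 3.4 1.6] [ 0.602 -0.898  0.165] [0.5967 0.0414 0.0602] 0.643
```

```bash
python3 -m pendant '[[5,-0.2,0.4,0,0,0,0],[5,-0.4,0.8,0,0,0,0],[5,-0.4,0.8,-0.3,0,0,0],[5,-0.4,0.8,-0.3,0,0,0]]' >/dev/null;  python3 chk.py
```

```text
[6.3 2.4 3.1] [ 0.464 -0.987  0.22 ] [0.5967 0.0415 0.0603] 0.643
```

```bash
python3 -m pendant '[[20,0,0,0,0,0,0],[30,0,0,0,0,0,0],[40,0,0,0,0,0,0],[40,0,0,0,0,0,0]]';  python3 chk.py
python3 - <<'E'
from h import *
c=env.capture("wrist"); save(c,"w4")
P=cloud(c); I=c["image"]; Z=P[...,2]; r=np.hypot(P[...,0]-.597,P[...,1]-.042)
m=(I.max(-1)<110)&(r<.03)&(Z>.07)&(Z<.1); print("bar top",np.percentile(Z[m],[10,50,90]),axis(P[m][:,:2]))
m=(I.min(-1)>190)&(r<.033)&(Z<.07);print("disc",np.percentile(Z[m],[10,50,90])); m=(r>.042)&(r<.052)&(Z>.045)&(Z<.056); print("ring",np.median(Z[m]))
E
```

```text
time_s: 22.52
position: [0.5945, 0.0413, 0.059]
orientation: [0.316, 0.949, -0.0, -0.001]
force: [-0.4, -0.4, -0.4]
width: 0.04
finger_force: 0.0
[-0.4 -0.4 -0.4] [ 0.011 -0.014  0.021] [0.5945 0.0413 0.059 ] 0.643
bar top [0.07810887 0.08914065 0.09495656] (array([0.59272567, 0.04464541]), np.float64(2.364126258588025))
disc [0.05261408 0.05336705 0.05411184]
ring 0.04986610250299982
```

View pics/w4.png

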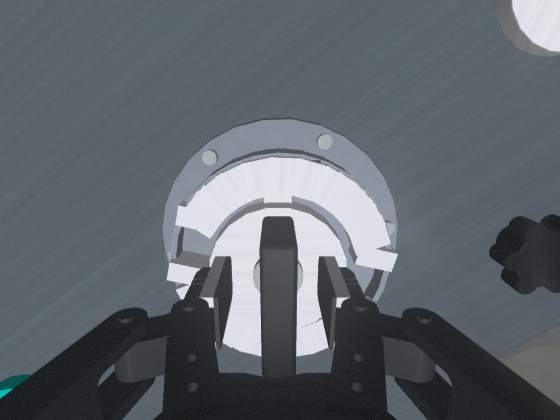

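The picture shows the cap in the port with its bar at (278,290) and the fingers clear. The disc top is 3.5 mm above the ring, so the underside is 10.5 mm below it, which is the locked height. Retreating.

```bash
python3 -m pendant '[[40,0,0,-15,0,0,0],[40,0,0,-50,0,0,0],[40,0,0,-100,0,0,0],[40,0,0,-150,0,0,0],[40,0,0,-150,0,0,0],[40,0,0,-150,0,0,0]]'
python3 - <<'E'
from h import *
c=env.capture("wrist"); P=cloud(c); I=c["image"]; Z=P[...,2]; r=np.hypot(P[...,0]-.597,P[...,1]-.042)
m=(I.max(-1)<110)&(r<.035)&(Z>.08)&(Z<.1); a=axis(P[m][:,:2]); print("bar",np.median(Z[m]),a[0],np.degrees(a[1]))
m=(I.min(-1)>190)&(r<.033)&(Z<.07);m2=(r>.042)&(r<.052)&(Z>.045)&(Z<.056); print(np.median(Z[m]),np.median(Z[m2]))
c=env.capture("top"); save(c,"top2"); i=c["image"][100:300,160:430][...,::-1]; cv2.imwrite("pics/top2c.png",cv2.resize(i,None,fx=2.9,fy=2.9))
E
```

```text
time_s: 23.32
position: [0.595, 0.0414, 0.2101]
orientation: [0.316, 0.949, 0.0, 0.0]
force: [-0.3, -0.4, -0.5]
width: 0.04
finger_force: 0.0
bar 0.08919674885807125 [0.59563558 0.04131558] 142.82894262079563
0.053406816160048054 0.04985275320838156
```

View pics/top2c.png

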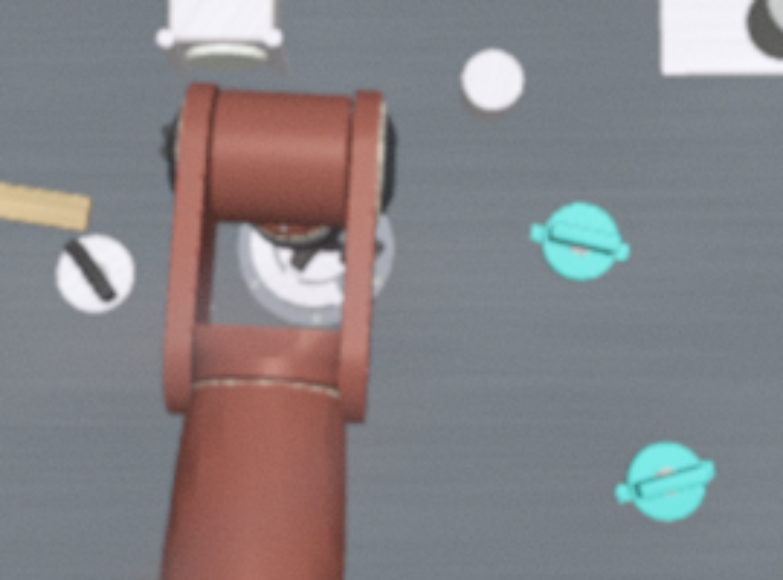

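The bystanders in view have not moved: blank at crop (95,273), turquoise caps at (580,240) and (668,482). The cap sits locked at 10.5 mm, with its bar turned about 77° clockwise from the gaps.

```bash
python3 -c "
from bench import env
print(env.job_done())"
```

```text
the job is handed in; nothing more can be done
None
```

The cap is locked in the port, its underside 10.5 mm below the ring's top after about 77° clockwise to a soft stop; the gripper is clear, the bystanders I could see are unmoved, and the job is handed in at about 23 s.

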